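# Find and release the latched key of a four-place stirrer

### The arm

A 6-joint arm with a two-finger parallel gripper is mounted at the origin on the work surface. World frame = base frame: x ahead of the robot, y to its left, z up, the work surface at z = 0. Lengths are in m, angles in rad, forces in N, time in s.
With the tool pointing down it reaches from about 0.3 to 0.775 m from the base axis. Payload 14.6 kg.
Tool frame: the origin (TCP) lies midway between the tips of the shut fingers; the grasp point (between the pads) lies 19 mm behind it; z points along the fingers, y is the line along which they close (so a half turn about z gives the same grasp; the last joint's range is limited). The gripper opens to 94 mm and grips with 3 to 60 N. Pads are 16 mm wide; open, the fingers measure 119 mm over their backs; the gripper's body (75 mm by 177 mm) begins 78 mm behind the grasp point.
Start: joints at [1.173, 0.3, 1.521, -0, 1.321, -0.067], TCP at [0.179, 0.52, 0.171] pointing down, gripper open.
Joint ranges: [-3.03, 3.03], [-0.79, 2.21], [0.23, 2.52], [-1.04, 4.18], [0, 3.07], [-2.55, 2.55]. Speed limits (rad/s): [2.22, 2.22, 2.57, 3.14, 3.14, 3.14].

### API

Orientations are given as [roll, pitch, yaw] about the fixed x, y, z axes, in that order (R = Rz(yaw) Ry(pitch) Rx(roll)).
In Python, from station import * gives the robot as it stands.
- The arm moves only by the tool send_rows, never from a script. Its argument "targets" is a list of rows, each an object of numbers: "x", "y", "z": the shift along the world's x, y, z in units of 0.2 m (1.0 is 0.2 m); "spin": the turn about the world's z in units of pi/2 rad (1.0 is pi/2 rad); "claw": the finger opening in mm, from 0 to 94. A call has 1 to 20 rows; each row shifts and turns the commanded pose from where the row before left it; what a row does not reach is not made up. A row lasts 1/10 s, in which the tool goes at most 50 mm and 8.59 degrees, less where a joint would pass 70% of its speed; a pose out of reach is approached as far as the arm can. A call with a number of a shift or a turn outside -1 to 1 is refused whole. A call with a gripper value outside its range is refused whole. The fingers move at their own pace and stop on an object; "force" is the grip in N (left out, the last holds). Time passes only in rows, so rows that do not move let the fingers close. It gives the time, the measured TCP pose, the force, the opening and the grip force at its end, in the units of the state.
- get_obs(): the state, without advancing time (a new reading comes with each control period).
- camera(name): name is "side" or "top"; returns the picture (420x560x3 uint8, blue, green, red); there is no depth.
- camera_model(name): a dict with "fovy" (degrees; the focal length in pixels is half the picture's height over the tangent of half this angle, whatever the lens; pixels are square), "cx", "cy" (the principal point, pixels), "T" (4x4, takes a point from camera to world coordinates). Camera axes: x right, y down, z forward; pixel columns grow to the right and rows downward; lengths in m; the calibration is good to about 2 mm. A picture is of the moment at which its call begins. camera_model takes no time and is no camera call.
- hand_in(): hands the job in; it is judged then, once.
The state is a dict: "time_s": time; "qpos": joint angles; "joint_vel": joint speeds; "tau": joint torques, N m; "ee_pos": TCP position; "eef_rot": TCP orientation; "force": force on the tool from outside, world axes, zero at the start; "moment": the same for the moment, N m; "grip_width": finger opening in m; "grip_force": force on a finger pad.
Only numpy, scipy, OpenCV 4.12 (cv2) and the standard library are available. Lean on these libraries where they do the work, as an engineer would, in place of code of your own. Each camera call takes 0.05 s, during which the arm holds its last target. There are 200 camera calls.

### The job

One of the four identical keys on the front ledge of the stirrer has been left latched down. Feel for it: tap all four keys lightly with a fingertip, one after another from the key beside the round speed knob to the far end, without pushing the raised ones down; then press the latched key fully in and let it spring up, so that all four stand raised. Leave the glassware on the stirrer and everything else on the bench where it is.

Things in the scene. Friction and masses are not known exactly. Their poses are not given: they have to be found in the camera images.
- stirrer: Four-place magnetic stirrer, white case 170 (x) x 360 mm (y), fixed. Origin: centre of its underside; x to the back, y to the left seen from the robot, z up. Front ledge (x -85 to -20, 42 mm high): black round speed knob at its left end (x -52, y 140, 33 mm across, top at 58 mm), then the four keys. Deck behind: 50 mm high, four plates at x 35 mm behind the keys, top at 53 mm, three with glassware.
- place_1 (a point): Fixed point on the stirrer: centre of the top face of a raised key at place 1 (the key beside the speed knob), at x -55, y 76, z 55 mm in the stirrer's frame. Places are 64 mm apart. The point stays put when the key moves; the stirrer stands level.
- place_2 (a point): Fixed point on the stirrer: centre of the top face of a raised key at place 2 (the second key from the knob), at x -55, y 12, z 55 mm in the stirrer's frame. Places are 64 mm apart. The point stays put when the key moves; the stirrer stands level.
- place_3 (a point): Fixed point on the stirrer: centre of the top face of a raised key at place 3 (the third key from the knob), at x -55, y -52, z 55 mm in the stirrer's frame. Places are 64 mm apart. The point stays put when the key moves; the stirrer stands level.
- place_4 (a point): Fixed point on the stirrer: centre of the top face of a raised key at place 4 (the last key, farthest from the knob), at x -55, y -116, z 55 mm in the stirrer's frame. Places are 64 mm apart. The point stays put when the key moves; the stirrer stands level.
- switch_1: Fixed black bezel (32 x 36 x 2 mm) of one of four identical push-push keys; its place changes from run to run. Origin: bezel's underside, on the ledge; axes as the stirrer's. A raised key resists with 1.6 N at first, plus 0.5 N per mm; pushed past about 6.5 mm and let go it latches. A latched key is hard up to about 4 N; pushed to its bottom stop (about 6 N) and let go it springs up.
- key_1_top (a point): Centre of the flat top of the key in switch_1: grey cap 20 mm (stirrer's x) x 24 mm (y), moving straight up and down. 13 mm above the switch's origin (55 mm above the bench) when raised, about 4.3 mm lower when latched, about 8 mm lower at its bottom stop.
- switch_2: Fixed black bezel (32 x 36 x 2 mm) of one of four identical push-push keys; its place changes from run to run. Origin: bezel's underside, on the ledge; axes as the stirrer's. A raised key resists with 1.6 N at first, plus 0.5 N per mm; pushed past about 6.5 mm and let go it latches. A latched key is hard up to about 4 N; pushed to its bottom stop (about 6 N) and let go it springs up.
- key_2_top (a point): Centre of the flat top of the key in switch_2: grey cap 20 mm (stirrer's x) x 24 mm (y), moving straight up and down. 13 mm above the switch's origin (55 mm above the bench) when raised, about 4.3 mm lower when latched, about 8 mm lower at its bottom stop.
- switch_3: Fixed black bezel (32 x 36 x 2 mm) of one of four identical push-push keys; its place changes from run to run. Origin: bezel's underside, on the ledge; axes as the stirrer's. A raised key resists with 1.6 N at first, plus 0.5 N per mm; pushed past about 6.5 mm and let go it latches. A latched key is hard up to about 4 N; pushed to its bottom stop (about 6 N) and let go it springs up.
- key_3_top (a point): Centre of the flat top of the key in switch_3: grey cap 20 mm (stirrer's x) x 24 mm (y), moving straight up and down. 13 mm above the switch's origin (55 mm above the bench) when raised, about 4.3 mm lower when latched, about 8 mm lower at its bottom stop.
- switch_4: Fixed black bezel (32 x 36 x 2 mm) of one of four identical push-push keys; its place changes from run to run. Origin: bezel's underside, on the ledge; axes as the stirrer's. A raised key resists with 1.6 N at first, plus 0.5 N per mm; pushed past about 6.5 mm and let go it latches. A latched key is hard up to about 4 N; pushed to its bottom stop (about 6 N) and let go it springs up.
- key_4_top (a point): Centre of the flat top of the key in switch_4: grey cap 20 mm (stirrer's x) x 24 mm (y), moving straight up and down. 13 mm above the switch's origin (55 mm above the bench) when raised, about 4.3 mm lower when latched, about 8 mm lower at its bottom stop.
- beaker_a: Glass beaker, 44 mm across, 58 mm tall, loose, standing on one of the stirring plates. Origin: centre of its underside. Not part of the job.
- beaker_b: Second glass beaker, the same size, standing on another plate. Origin: centre of its underside. Not part of the job.
- jar: Small glass jar with a white cap, 42 mm across, 62 mm tall, loose, standing on another plate. Origin: centre of its underside. Not part of the job.
- pipette: Single-channel pipette lying to the right of the stirrer, 231 mm long, 28 mm wide, 38 mm high. Origin: on the bench below the middle of its handle; x towards its tip. Not part of the job.
- multi: Eight-channel pipette lying farther to the right, 236 mm long, 85 mm wide at its head, 38 mm high. Origin: on the bench below the middle of its handle; x towards its head. Not part of the job.
- calculator: Black desk calculator to the left, 130 x 90 x 16 mm. Origin: centre of its underside. Not part of the job.
- pen_pot: Black pot of pens to the left, 73 mm across, 155 mm tall with the pens. Origin: centre of its underside. Not part of the job.

How it is judged:
On the way, in this order (a step that is already met when the one before it is completed fails the run):
1. a fingertip touches the key beside the speed knob (((horizontal distance between key_1_top and place_1 below 0.01 m and contact force between the fingers and switch_1 above 0.3 N) or (horizontal distance between key_2_top and place_1 below 0.01 m and contact force between the fingers and switch_2 above 0.3 N) or (horizontal distance between key_3_top and place_1 below 0.01 m and contact force between the fingers and switch_3 above 0.3 N) or (horizontal distance between key_4_top and place_1 below 0.01 m and contact force between the fingers and switch_4 above 0.3 N))), for 0.02 s.
2. a fingertip touches the second key from the knob (((horizontal distance between key_1_top and place_2 below 0.01 m and contact force between the fingers and switch_1 above 0.3 N) or (horizontal distance between key_2_top and place_2 below 0.01 m and contact force between the fingers and switch_2 above 0.3 N) or (horizontal distance between key_3_top and place_2 below 0.01 m and contact force between the fingers and switch_3 above 0.3 N) or (horizontal distance between key_4_top and place_2 below 0.01 m and contact force between the fingers and switch_4 above 0.3 N))), for 0.02 s.
3. a fingertip touches the third key from the knob (((horizontal distance between key_1_top and place_3 below 0.01 m and contact force between the fingers and switch_1 above 0.3 N) or (horizontal distance between key_2_top and place_3 below 0.01 m and contact force between the fingers and switch_2 above 0.3 N) or (horizontal distance between key_3_top and place_3 below 0.01 m and contact force between the fingers and switch_3 above 0.3 N) or (horizontal distance between key_4_top and place_3 below 0.01 m and contact force between the fingers and switch_4 above 0.3 N))), for 0.02 s.
4. a fingertip touches the last key, farthest from the knob (((horizontal distance between key_1_top and place_4 below 0.01 m and contact force between the fingers and switch_1 above 0.3 N) or (horizontal distance between key_2_top and place_4 below 0.01 m and contact force between the fingers and switch_2 above 0.3 N) or (horizontal distance between key_3_top and place_4 below 0.01 m and contact force between the fingers and switch_3 above 0.3 N) or (horizontal distance between key_4_top and place_4 below 0.01 m and contact force between the fingers and switch_4 above 0.3 N))), for 0.02 s.
5. the latched key, pressed and let go, has sprung up: all four keys are raised (z of key_1_top in the frame of switch_1 above 0.0115 m and z of key_2_top in the frame of switch_2 above 0.0115 m and z of key_3_top in the frame of switch_3 above 0.0115 m and z of key_4_top in the frame of switch_4 above 0.0115 m), for 0.2 s.
At the end, for the whole second after the job is handed in: All four keys are raised (each less than 1.5 mm below its raised height), and the beakers, the jar, both pipettes, the calculator and the pen pot are within 15 mm of where they started (all of step 5 and distance of each of beaker_a, beaker_b, jar, pipette, multi, calculator, pen_pot from where it was at the start of the episode below 0.015 m); the robot touches nothing.
It fails at once if a key that was raised at the start is pushed down by more than 5 mm ((z of key_1_top in the frame of switch_1 below 0.008 m and distance of key_1_top from where it was at the start of the episode above 0.0045 m) or (z of key_2_top in the frame of switch_2 below 0.008 m and distance of key_2_top from where it was at the start of the episode above 0.0045 m) or (z of key_3_top in the frame of switch_3 below 0.008 m and distance of key_3_top from where it was at the start of the episode above 0.0045 m) or (z of key_4_top in the frame of switch_4 below 0.008 m and distance of key_4_top from where it was at the start of the episode above 0.0045 m)).
It fails at once if a beaker, the jar, a pipette, the calculator or the pen pot is lifted, carried or shoved by more than 15 mm (distance of any of beaker_a, beaker_b, jar, pipette, multi, calculator, pen_pot from where it was at the start of the episode above 0.015 m).
It also fails if it takes over 54 s, if anything falls off the work surface, if the arm or the gripper's body presses on something with over 40 N, if the wrist force passes 120 N, or if a joint passes its speed limit or range.

## Working session

There is one attempt and no reset: what is moved stays moved. The work goes in short steps, Python scripts to look and compute and a tool call to move; the robot and the scene stay as the last step left them, time stands still between calls to the robot, and variables do not carry over. Pictures are saved under pics/ and viewed, at most 10 in all, crops included, and the job is handed in when it is done.

Besides the shell and the picture viewer there is one more tool, called as name(argument=value, ...) on one line, values as JSON. send_rows: Moves the arm, as the interface text tells. Its arguments: {"type":"object","properties":{"targets":{"type":"array"},"force":{"type":"number"}},"required":["targets"]}

```bash
mkdir -p pics
python3 - <<'E'
from station import *
import cv2,numpy as np
for n in("top","side"):
    cv2.imwrite(f"pics/{n}0.png",camera(n)); m=camera_model(n); print(n,m["fovy"],m["cx"],m["cy"],np.round(m["T"],4).tolist())
o=get_obs();print(o["time_s"],o["ee_pos"],o["eef_rot"],o["force"],o["grip_width"])
E
```

```text
top 49.48786292025678 287.74000290404723 208.7182737466064 [[-0.0077, -0.9966, 0.0823, 0.4437], [-0.9999, 0.0067, -0.0118, -0.0155], [0.0112, -0.0823, -0.9965, 1.345], [0.0, 0.0, 0.0, 1.0]]
side 54.77435438620927 281.09880042845236 205.68672563697655 [[0.9773, -0.1073, 0.1826, 0.3128], [-0.2118, -0.4707, 0.8565, -1.0581], [-0.006, -0.8758, -0.4827, 0.6603], [0.0, 0.0, 0.0, 1.0]]
0.1 [0.17855551 0.51991355 0.17043474] [-3.14052881e+00 -7.58403366e-05  2.81074759e+00] [-0.350649    0.12680027 -0.20872572] 0.09417173091297944
```

View pics/top0.png

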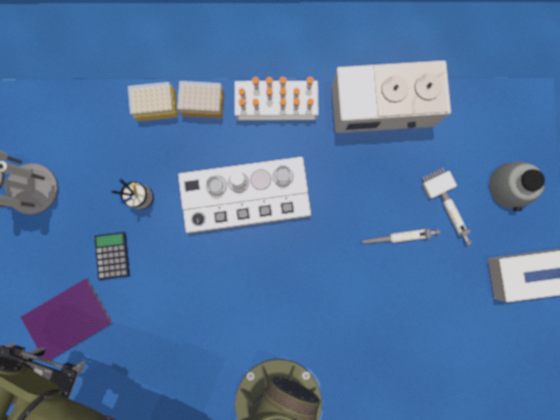

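View pics/side0.png

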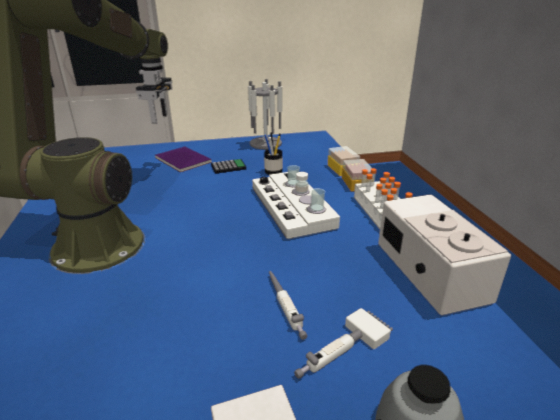

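```bash
cat > h.py <<'E'
from station import *
import cv2,numpy as np
def ray(m,px,z):
    f=210/np.tan(np.radians(m["fovy"]/2)); T=np.array(m["T"])
    d=T[:3,:3]@np.array([(px[0]-m["cx"])/f,(px[1]-m["cy"])/f,1]); return T[:3,3]+d*(z-T[2,3])/d[2]
def proj(m,P):
    f=210/np.tan(np.radians(m["fovy"]/2)); T=np.array(m["T"]); c=T[:3,:3].T@(np.array(P)-T[:3,3]); return c[:2]/c[2]*f+[m["cx"],m["cy"]]
def rigid(A,B):
    a,b=A.mean(0),B.mean(0); H=(A-a).T@(B-b); t=np.arctan2(H[0,1]-H[1,0],H[0,0]+H[1,1])
    R=np.array([[np.cos(t),-np.sin(t)],[np.sin(t),np.cos(t)]]); return t,R,b-R@a
E
python3 - <<'E'
from h import *
im=cv2.imread("pics/top0.png"); m=camera_model("top")
g=im.max(2); x0,y0,x1,y1=175,150,315,240
c=(g[y0:y1,x0:x1]<95).astype(np.uint8)
n,l,s,ce=cv2.connectedComponentsWithStats(c)
for i in range(1,n):
    if s[i,4]>15: print(s[i].tolist(),(ce[i]+[x0,y0]).round(1))
# white case outline
w=(im[:,:,2]>120).astype(np.uint8); w[:150]=0;w[245:]=0;w[:,:165]=0;w[:,320:]=0
k=max(cv2.findContours(w,cv2.RETR_EXTERNAL,cv2.CHAIN_APPROX_NONE)[0],key=cv2.contourArea)
r=cv2.minAreaRect(k); print(r); print([ray(m,p,.045)[:2].round(4).tolist() for p in cv2.boxPoints(r)])
cv2.imwrite("pics/z.png",cv2.resize(im[y0:y1,x0:x1],None,fx=5,fy=5,interpolation=cv2.INTER_CUBIC))
E
```

```text
[11, 31, 12, 9, 84] [191.6 185.2]
[18, 64, 10, 10, 55] [198.1 218.3]
((243.80848693847656, 194.10470581054688), (61.268714904785156, 127.68525695800781), 82.1847152709961)
[[0.6578, 0.2884], [0.7064, -0.0759], [0.5303, -0.0979], [0.4833, 0.2626]]
```

View pics/z.png

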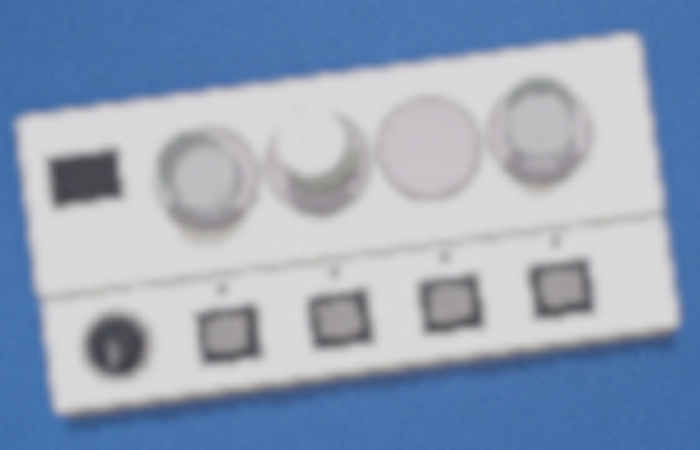

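The top view zoom shows the knob at about (198,218) px and the four bezels at about (221,217), (243,214), (265,211) and (287,208) px. I'll fit a rigid pose to these.

Run:
```python
from h import *
im=cv2.imread("pics/top0.png"); m=camera_model("top")
g=cv2.resize(im.max(2),None,fx=4,fy=4,interpolation=cv2.INTER_CUBIC); P=[]
for u,v in((221,217),(243,214),(265,211),(287.5,208)):
    a,b=int((u-9)*4),int((v-9)*4); c=(g[b:b+72,a:a+72]<175).astype(np.uint8)
    k=max(cv2.findContours(c,cv2.RETR_EXTERNAL,cv2.CHAIN_APPROX_NONE)[0],key=cv2.contourArea)
    r=cv2.minAreaRect(k); q=(np.array(r[0])+[a,b]+.5)/4-.5; P.append(ray(m,q,.044)[:2]); print(q.round(2),np.array(r[1])/4)
P.append(ray(m,(198.1,218.3),.056)[:2])
A=np.array([[-.055,.076],[-.055,.012],[-.055,-.052],[-.055,-.116],[-.052,.14]]); B=np.array(P)
t,R,o=rigid(A,B); print("yaw",t,"origin",o,"\nres mm",((A@R.T+o-B)*1e3).round(1).tolist())
for p in A[:4]: print("place",(R@p+o).round(4))
print("key step",(R@[0,-.064]).round(4))
```

```text
[220.39 216.59] [11.53522873 12.86860371]
[242.51 213.51] [11.38519096 12.70836163]
[264.8  210.48] [11.41977596 12.83398914]
[286.81 207.47] [11.44338322 12.87807655]
yaw 0.13074520793665165 origin [0.59428315 0.09316955] 
res mm [[0.0, -0.4], [-0.0, -0.7], [0.0, -0.4], [0.2, -0.8], [-0.2, 2.2]]
place [0.5298 0.1614]
place [0.5382 0.0979]
place [0.5465 0.0344]
place [ 0.5549 -0.029 ]
key step [ 0.0083 -0.0635]
```

send_rows(targets=[{"x":0.146,"y":-0.15,"spin":0.0245,"claw":0},{"x":0.146,"y":-0.15,"spin":0.0245},{"x":0.146,"y":-0.15,"spin":0.0245},{"x":0.146,"y":-0.15,"spin":0.0245},{"x":0.146,"y":-0.15,"spin":0.0245},{"x":0.146,"y":-0.15,"spin":0.0245},{"x":0.146,"y":-0.15,"spin":0.0245},{"x":0.146,"y":-0.15,"spin":0.0245},{"x":0.146,"y":-0.15,"spin":0.0245},{"x":0.146,"y":-0.15,"spin":0.0245},{"x":0.146,"y":-0.15,"spin":0.0245},{"x":0.146,"y":-0.15,"spin":0.0245},{"z":-0.15},{"z":-0.15},{"z":-0.1},{"z":0},{"z":0},{"z":0}], force=20)

```text
schema error: expected keys x, y, z, spin, claw
```

send_rows(targets=[{"x":0.146,"y":-0.15,"z":0,"spin":0.0245,"claw":0},{"x":0.146,"y":-0.15,"z":0,"spin":0.0245,"claw":0},{"x":0.146,"y":-0.15,"z":0,"spin":0.0245,"claw":0},{"x":0.146,"y":-0.15,"z":0,"spin":0.0245,"claw":0},{"x":0.146,"y":-0.15,"z":0,"spin":0.0245,"claw":0},{"x":0.146,"y":-0.15,"z":0,"spin":0.0245,"claw":0},{"x":0.146,"y":-0.15,"z":0,"spin":0.0245,"claw":0},{"x":0.146,"y":-0.15,"z":0,"spin":0.0245,"claw":0},{"x":0.146,"y":-0.15,"z":0,"spin":0.0245,"claw":0},{"x":0.146,"y":-0.15,"z":0,"spin":0.0245,"claw":0},{"x":0.146,"y":-0.15,"z":0,"spin":0.0245,"claw":0},{"x":0.146,"y":-0.15,"z":0,"spin":0.0245,"claw":0},{"x":0,"y":0,"z":-0.15,"spin":0,"claw":0},{"x":0,"y":0,"z":-0.15,"spin":0,"claw":0},{"x":0,"y":0,"z":-0.1,"spin":0,"claw":0},{"x":0,"y":0,"z":0,"spin":0,"claw":0},{"x":0,"y":0,"z":0,"spin":0,"claw":0},{"x":0,"y":0,"z":0,"spin":0,"claw":0}], force=20)

```text
time_s: 1.9
ee_pos: [0.5297, 0.1604, 0.0923]
eef_rot: [3.141, 0.002, -3.01]
force: [-0.4, -0.3, 1.0]
grip_width: 0.0005
grip_force: 0.0
```

send_rows(targets=[{"x":0,"y":0,"z":-0.1,"spin":0,"claw":0},{"x":0,"y":0,"z":-0.05,"spin":0,"claw":0},{"x":0,"y":0,"z":0,"spin":0,"claw":0},{"x":0,"y":0,"z":0,"spin":0,"claw":0}])

```text
time_s: 2.3
ee_pos: [0.5293, 0.1603, 0.0617]
eef_rot: [3.142, 0.001, -3.011]
force: [0.6, -0.5, 0.3]
grip_width: 0.0002
grip_force: 0.0
```

Run:
```python
from h import *
for i in range(6):
    im=camera("side"); o=get_obs(); print(o["time_s"],np.round(o["force"],2),o["ee_pos"][2].round(4))
p=proj(camera_model("side"),o["ee_pos"]).astype(int); print(p)
c=im[p[1]-60:p[1]+60,p[0]-60:p[0]+80]; cv2.imwrite("pics/s1.png",cv2.resize(c,None,fx=5,fy=5,interpolation=cv2.INTER_CUBIC))
```

```text
2.35 [ 0.5   0.67 -0.54] 0.0619
2.4 [-0.11 -0.33 -0.63] 0.0619
2.45 [-0.17 -0.04  0.35] 0.0618
2.5 [0.5  0.26 0.29] 0.0616
2.55 [-0.73 -0.17  0.94] 0.0615
2.6 [-0.15 -0.29 -0.61] 0.0614
[268 184]
```

View pics/s1.png

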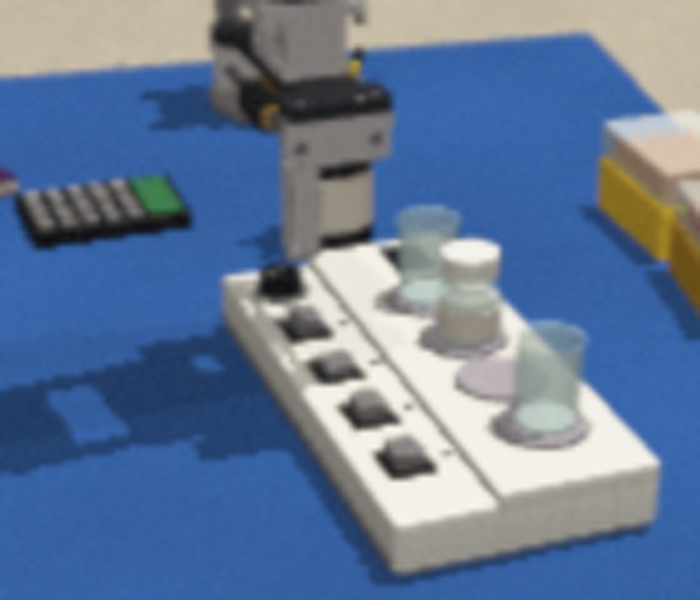

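The tip appears above and beyond key 1 in this view: the fingertip shows at about crop (300,258), while key 1 is at (305,325). I'll check the numbers before descending.

Run:
```python
from h import *
m=camera_model("side"); t=camera_model("top"); o=get_obs(); p=np.array([268,184])
f=lambda q:((q-p+60)*5).round()
P=np.array([[.5298,.1618],[.5382,.0982],[.5465,.0347],[.5549,-.0287]])
for a in P: print("key raised top expected in crop",f(proj(m,[*a,.055])))
print("tip exp",f(proj(m,o["ee_pos"])), "seen tip ray at z=.0615", ray(m,(268,176),.0615), "key1 seen at .05",ray(m,(268.8,188.5),.052),"key4",ray(m,(341-60-12.4+.0,0),.05)[:0], ray(m,(208+405/5,124+457/5),.052))
im=camera("top"); q=proj(t,o["ee_pos"]); print(q)
cv2.imwrite("pics/t1.png",cv2.resize(im[140:250,160:320],None,fx=5,fy=5,interpolation=cv2.INTER_CUBIC))
```

```text
key raised top expected in crop [303. 309.]
key raised top expected in crop [333. 350.]
key raised top expected in crop [366. 394.]
key raised top expected in crop [402. 441.]
tip exp [302. 302.] seen tip ray at z=.0615 [0.54027588 0.2269393  0.0615    ] key1 seen at .05 [0.52798206 0.14774824 0.052     ] key4 [] [ 0.55323688 -0.04251305  0.052     ]
[220.0732039  216.39786795]
```

View pics/t1.png

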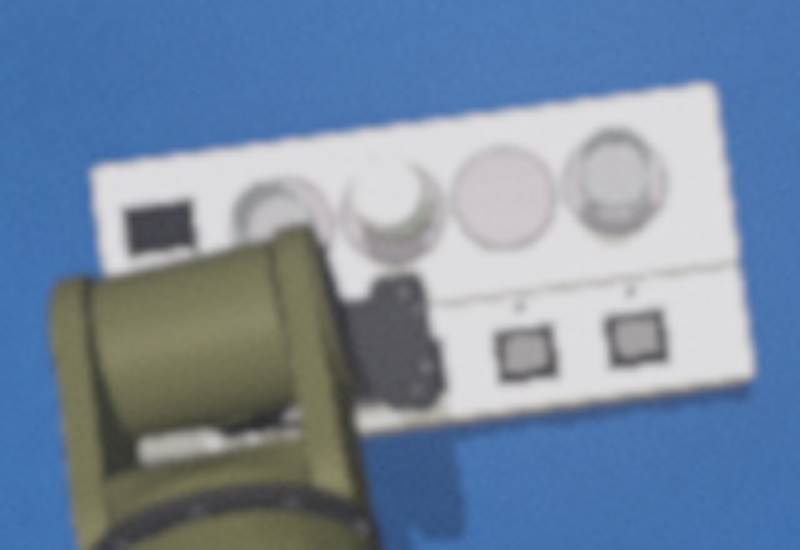

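The top view shows the arm over place 1, as expected, and the side view's bezels agree with the fit. To see where the fingertip is, I'll difference the side image against the first one.

Run:
```python
from h import *
a=cv2.imread("pics/side0.png"); b=camera("side"); print(get_obs()["ee_pos"],get_obs()["time_s"])
R=(slice(130,220),slice(225,325))
z=lambda i:cv2.resize(i[R],None,fx=4,fy=4,interpolation=cv2.INTER_CUBIC)
cv2.imwrite("pics/s2.png",np.hstack([z(b),z(cv2.absdiff(a,b)*3)]))
```

```text
[0.52910228 0.16018087 0.06113353] 2.7
```

View pics/s2.png

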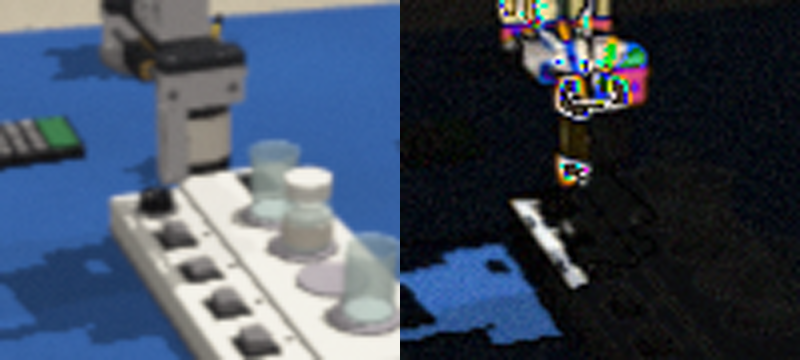

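Run:
```python
from h import *
m=camera_model("side");y=2.8107; v=np.array([np.sin(y),-np.cos(y),0])
for s in(-.047,0,.047): print(s,proj(m,np.array([.1786,.5199,.1704])+s*v))
a=cv2.imread("pics/side0.png"); b=camera("side")
A=cv2.resize(a[60:150,110:210],None,fx=4,fy=4,interpolation=cv2.INTER_CUBIC)
B=cv2.resize(b[110:200,225:325],None,fx=4,fy=4,interpolation=cv2.INTER_CUBIC)
cv2.imwrite("pics/s3.png",np.hstack([A,B]))
for c in(266,269): print(b[168:190,c].tolist())
```

```text
-0.047 [156.53297158 132.02786788]
0 [161.21701388 128.10404731]
0.047 [165.66246157 124.38009736]
[[111, 112, 114], [112, 113, 116], [113, 114, 116], [110, 111, 115], [110, 112, 115], [117, 119, 122], [116, 118, 120], [107, 103, 105], [108, 83, 72], [67, 53, 45], [42, 37, 38], [30, 28, 28], [24, 22, 23], [21, 19, 21], [33, 32, 35], [88, 91, 94], [139, 145, 149], [140, 146, 150], [106, 111, 115], [84, 83, 86], [68, 68, 72], [56, 56, 58]]
[[120, 122, 125], [123, 125, 128], [122, 122, 126], [119, 120, 124], [122, 123, 127], [119, 121, 124], [111, 112, 117], [112, 111, 113], [151, 134, 125], [182, 186, 186], [214, 222, 225], [217, 225, 228], [193, 204, 207], [162, 167, 172], [162, 169, 173], [183, 193, 197], [204, 215, 218], [154, 159, 163], [125, 128, 132], [119, 121, 125], [92, 92, 95], [78, 78, 83]]
```

View pics/s3.png

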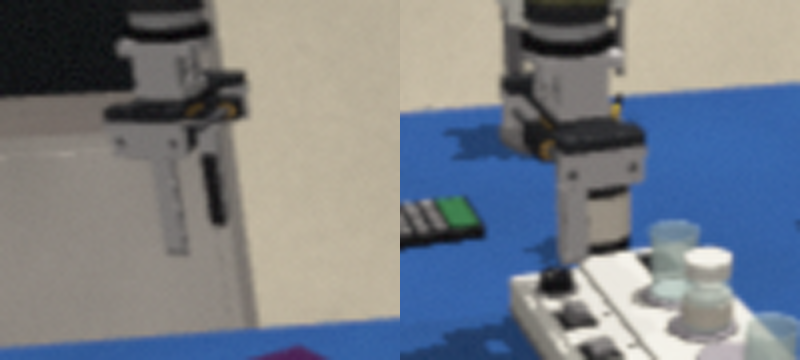

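Both fingertips appear a constant 8–9 px (about 30 mm) higher in the side view than the reported TCP projects to. That was true at the start pose too. I won't trust the reported z for contact, so I'll go down in small steps and use the force reading.

send_rows(targets=[{"x":0.003,"y":0.007,"z":-0.01,"spin":0,"claw":0},{"x":0,"y":0,"z":-0.01,"spin":0,"claw":0},{"x":0,"y":0,"z":0,"spin":0,"claw":0}])

```text
time_s: 3.05
ee_pos: [0.5294, 0.1616, 0.0565]
eef_rot: [-3.141, -0.001, -3.01]
force: [0.2, -0.1, 0.7]
grip_width: 0.0007
grip_force: 0.0
```

send_rows(targets=[{"x":0,"y":0,"z":-0.01,"spin":0,"claw":0},{"x":0,"y":0,"z":0,"spin":0,"claw":0}])

```text
time_s: 3.25
ee_pos: [0.5295, 0.1615, 0.0547]
eef_rot: [-3.142, -0.0, -3.011]
force: [-0.0, -0.2, -0.3]
grip_width: 0.0006
grip_force: 0.0
```

send_rows(targets=[{"x":0,"y":0,"z":-0.01,"spin":0,"claw":0},{"x":0,"y":0,"z":0,"spin":0,"claw":0}])

```text
time_s: 3.45
ee_pos: [0.5295, 0.1616, 0.0527]
eef_rot: [-3.142, -0.0, -3.011]
force: [-0.1, -0.4, -0.6]
grip_width: 0.0006
grip_force: 0.0
```

send_rows(targets=[{"x":0,"y":0,"z":-0.01,"spin":0,"claw":0},{"x":0,"y":0,"z":0,"spin":0,"claw":0}])

```text
time_s: 3.65
ee_pos: [0.5295, 0.1615, 0.0507]
eef_rot: [-3.142, -0.0, -3.011]
force: [0.1, -0.0, -0.1]
grip_width: 0.0005
grip_force: 0.0
```

send_rows(targets=[{"x":0,"y":0,"z":-0.005,"spin":0,"claw":0},{"x":0,"y":0,"z":0,"spin":0,"claw":0}])

```text
time_s: 3.85
ee_pos: [0.5296, 0.1616, 0.0499]
eef_rot: [-3.142, -0.0, -3.011]
force: [0.4, 0.4, 0.8]
grip_width: 0.0003
grip_force: 0.0
```

send_rows(targets=[{"x":0,"y":0,"z":-0.005,"spin":0,"claw":0},{"x":0,"y":0,"z":0,"spin":0,"claw":0}])

```text
time_s: 4.05
ee_pos: [0.5296, 0.1616, 0.0488]
eef_rot: [-3.142, -0.0, -3.011]
force: [-0.4, 0.5, 0.1]
grip_width: 0.0005
grip_force: 0.0
```

send_rows(targets=[{"x":0,"y":0,"z":-0.005,"spin":0,"claw":0},{"x":0,"y":0,"z":0,"spin":0,"claw":0}])

```text
time_s: 4.25
ee_pos: [0.5296, 0.1616, 0.0478]
eef_rot: [-3.142, -0.0, -3.011]
force: [0.8, -0.1, 0.2]
grip_width: 0.0003
grip_force: 0.0
```

send_rows(targets=[{"x":0,"y":0,"z":-0.02,"spin":0,"claw":0},{"x":0,"y":0,"z":-0.02,"spin":0,"claw":0},{"x":0,"y":0,"z":-0.02,"spin":0,"claw":0},{"x":0,"y":0,"z":0,"spin":0,"claw":0}])

```text
time_s: 4.65
ee_pos: [0.5292, 0.1615, 0.0352]
eef_rot: [-3.141, -0.001, -3.011]
force: [-0.6, 0.2, 0.2]
grip_width: 0.0004
grip_force: 0.0
```

Run:
```python
from h import *
a=cv2.imread("pics/side0.png"); b=camera("side"); o=get_obs(); print(o["force"],o["ee_pos"],proj(camera_model("side"),o["ee_pos"]))
R=(slice(150,210),slice(240,310))
z=lambda i:cv2.resize(i[R],None,fx=5.5,fy=5.5,interpolation=cv2.INTER_CUBIC)
cv2.imwrite("pics/s4.png",np.hstack([z(a),z(b)]))
```

```text
[ 0.85990206 -0.13232263  0.32535785] [0.52941936 0.16154547 0.03555098] [268.5626991  191.01745232]
```

View pics/s4.png

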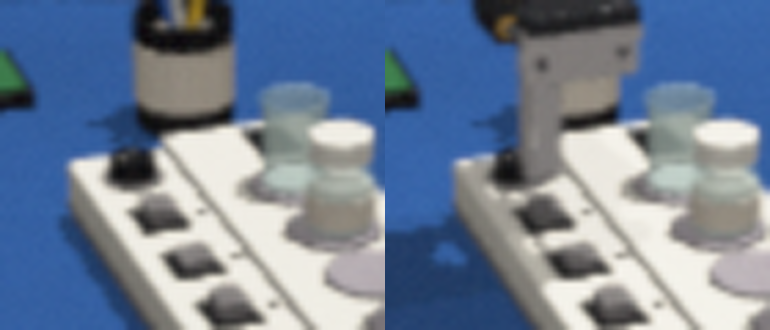

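The fingertip is now at crop (540,182), still about 5 px above the key 1 cap at (547,207), and well aligned with it. I'll keep going down.

send_rows(targets=[{"x":0,"y":0,"z":-0.02,"spin":0,"claw":0},{"x":0,"y":0,"z":-0.02,"spin":0,"claw":0},{"x":0,"y":0,"z":0,"spin":0,"claw":0}])

```text
time_s: 5.0
ee_pos: [0.5293, 0.1615, 0.0273]
eef_rot: [-3.141, -0.001, -3.011]
force: [-0.1, 0.1, -0.0]
grip_width: 0.0004
grip_force: 0.0
```

send_rows(targets=[{"x":0,"y":0,"z":-0.01,"spin":0,"claw":0},{"x":0,"y":0,"z":0,"spin":0,"claw":0}])

```text
time_s: 5.2
ee_pos: [0.5296, 0.1616, 0.0257]
eef_rot: [-3.142, -0.0, -3.011]
force: [1.0, -0.3, 0.2]
grip_width: 0.0002
grip_force: 0.0
```

send_rows(targets=[{"x":0,"y":0,"z":-0.01,"spin":0,"claw":0},{"x":0,"y":0,"z":0,"spin":0,"claw":0}])

```text
time_s: 5.4
ee_pos: [0.5296, 0.1615, 0.0238]
eef_rot: [-3.142, -0.0, -3.011]
force: [-0.3, 0.5, -0.2]
grip_width: 0.0005
grip_force: 0.0
```

send_rows(targets=[{"x":0,"y":0,"z":-0.01,"spin":0,"claw":0},{"x":0,"y":0,"z":0,"spin":0,"claw":0}])

```text
time_s: 5.6
ee_pos: [0.5295, 0.1615, 0.0217]
eef_rot: [-3.142, -0.0, -3.011]
force: [-0.7, -0.0, -0.5]
grip_width: 0.0005
grip_force: 0.0
```

send_rows(targets=[{"x":0,"y":0,"z":-0.01,"spin":0,"claw":0},{"x":0,"y":0,"z":0,"spin":0,"claw":0}])

```text
time_s: 5.8
ee_pos: [0.5298, 0.1616, 0.0199]
eef_rot: [3.142, 0.0, -3.011]
force: [0.2, -0.1, 2.5]
grip_width: 0.0001
grip_force: 1.0
```

Contact at a reading of about .020. I'll average the force here and again 0.6 mm deeper.

```bash
cat > avg.py <<'E'
from h import *
F=[];Z=[]
for i in range(6): camera("side"); o=get_obs(); F.append(o["force"]);Z.append(o["ee_pos"])
print(o["time_s"],np.mean(F,0).round(2),np.mean(Z,0).round(5))
E
python3 avg.py
```

```text
6.1 [0.33 0.26 1.91] [0.52976 0.1616  0.02009]
```

send_rows(targets=[{"x":0,"y":0,"z":-0.003,"spin":0,"claw":0},{"x":0,"y":0,"z":0,"spin":0,"claw":0}])

```text
time_s: 6.3
ee_pos: [0.5297, 0.1616, 0.0194]
eef_rot: [3.142, 0.0, -3.011]
force: [0.3, -0.3, 2.8]
grip_width: 0.0007
grip_force: 1.2
```

```bash
python3 avg.py
```

```text
6.6 [ 1.08 -0.17  2.15] [0.52973 0.16159 0.0194 ]
```

Key 1 is soft: about 0.35 N/mm, with contact at a reading of about .0205, so it is raised. Next is key 2, tapped to the same reading.

send_rows(targets=[{"x":0,"y":0,"z":0.03,"spin":0,"claw":0},{"x":0,"y":0,"z":0.03,"spin":0,"claw":0},{"x":0.021,"y":-0.159,"z":0,"spin":0,"claw":0},{"x":0.021,"y":-0.159,"z":0,"spin":0,"claw":0},{"x":0,"y":0,"z":0,"spin":0,"claw":0},{"x":0,"y":0,"z":-0.03,"spin":0,"claw":0},{"x":0,"y":0,"z":-0.02,"spin":0,"claw":0},{"x":0,"y":0,"z":-0.01,"spin":0,"claw":0},{"x":0,"y":0,"z":0,"spin":0,"claw":0}])

```text
time_s: 7.5
ee_pos: [0.5376, 0.0986, 0.0188]
eef_rot: [3.142, -0.001, -3.01]
force: [0.8, -0.4, 0.5]
grip_width: 0.0005
grip_force: 0.0
```

```bash
python3 avg.py
```

```text
7.8 [-0.14  0.08 -0.14] [0.53802 0.09828 0.01937]
```

No force here, so key 2 is probably latched. I'll go lower until it makes light contact.

send_rows(targets=[{"x":0,"y":0,"z":-0.01,"spin":0,"claw":0},{"x":0,"y":0,"z":0,"spin":0,"claw":0}])

```text
time_s: 8.0
ee_pos: [0.5379, 0.0979, 0.0171]
eef_rot: [3.142, -0.0, -3.011]
force: [0.6, 0.4, -0.5]
grip_width: 0.0003
grip_force: 0.0
```

send_rows(targets=[{"x":0,"y":0,"z":-0.003,"spin":0,"claw":0},{"x":0,"y":0,"z":0,"spin":0,"claw":0}])

```text
time_s: 8.2
ee_pos: [0.538, 0.098, 0.0167]
eef_rot: [-3.142, 0.0, -3.011]
force: [0.4, 1.0, -0.4]
grip_width: 0.0009
grip_force: 0.0
```

```bash
python3 avg.py
```

```text
8.5 [ 0.46 -0.2  -0.02] [0.53803 0.09796 0.01674]
```

send_rows(targets=[{"x":0,"y":0,"z":-0.002,"spin":0,"claw":0},{"x":0,"y":0,"z":0,"spin":0,"claw":0}])

```text
time_s: 8.7
ee_pos: [0.5381, 0.098, 0.0164]
eef_rot: [3.142, 0.0, -3.011]
force: [-0.8, -0.6, 2.3]
grip_width: 0.0003
grip_force: 1.0
```

```bash
python3 avg.py
```

```text
9.0 [-0.89 -0.04  2.06] [0.53807 0.09797 0.01643]
```

Key 2 is hard at a reading of .0164, so it is the latched one. I'll tap keys 3 and 4 before pressing it.

send_rows(targets=[{"x":0,"y":0,"z":0.035,"spin":0,"claw":0},{"x":0,"y":0,"z":0.04,"spin":0,"claw":0},{"x":0.021,"y":-0.159,"z":0,"spin":0,"claw":0},{"x":0.021,"y":-0.159,"z":0,"spin":0,"claw":0},{"x":0,"y":0,"z":0,"spin":0,"claw":0},{"x":0,"y":0,"z":-0.03,"spin":0,"claw":0},{"x":0,"y":0,"z":-0.02,"spin":0,"claw":0},{"x":0,"y":0,"z":-0.01,"spin":0,"claw":0},{"x":0,"y":0,"z":0,"spin":0,"claw":0}])

```text
time_s: 9.9
ee_pos: [0.5462, 0.0351, 0.0191]
eef_rot: [3.141, -0.001, -3.01]
force: [-0.9, 0.8, 1.0]
grip_width: 0.0004
grip_force: 1.2
```

```bash
python3 avg.py
```

```text
10.2 [-0.63  1.8   2.47] [0.54643 0.03482 0.01946]
```

send_rows(targets=[{"x":0,"y":0,"z":0.03,"spin":0,"claw":0},{"x":0,"y":0,"z":0.03,"spin":0,"claw":0},{"x":0.021,"y":-0.159,"z":0,"spin":0,"claw":0},{"x":0.021,"y":-0.159,"z":0,"spin":0,"claw":0},{"x":0,"y":0,"z":0,"spin":0,"claw":0},{"x":0,"y":0,"z":0,"spin":0,"claw":0},{"x":0,"y":0,"z":-0.03,"spin":0,"claw":0},{"x":0,"y":0,"z":-0.02,"spin":0,"claw":0},{"x":0,"y":0,"z":-0.01,"spin":0,"claw":0},{"x":0,"y":0,"z":0,"spin":0,"claw":0}])

```text
time_s: 11.2
ee_pos: [0.5547, -0.0286, 0.0191]
eef_rot: [3.141, -0.001, -3.01]
force: [-1.0, 2.1, 2.5]
grip_width: 0.0005
grip_force: 1.2
```

```bash
python3 avg.py
```

```text
11.5 [-0.52  1.95  2.03] [ 0.55487 -0.029    0.01945]
```

Keys 3 and 4 are raised. Now back to key 2 to press it.

send_rows(targets=[{"x":0,"y":0,"z":0.03,"spin":0,"claw":0},{"x":0,"y":0,"z":0.03,"spin":0,"claw":0},{"x":-0.021,"y":0.159,"z":0,"spin":0,"claw":0},{"x":-0.021,"y":0.159,"z":0,"spin":0,"claw":0},{"x":-0.021,"y":0.159,"z":0,"spin":0,"claw":0},{"x":-0.021,"y":0.159,"z":0,"spin":0,"claw":0},{"x":0,"y":0,"z":0,"spin":0,"claw":0},{"x":0,"y":0,"z":0,"spin":0,"claw":0},{"x":0,"y":0,"z":-0.04,"spin":0,"claw":0},{"x":0,"y":0,"z":-0.035,"spin":0,"claw":0},{"x":0,"y":0,"z":-0.01,"spin":0,"claw":0},{"x":0,"y":0,"z":-0.007,"spin":0,"claw":0},{"x":0,"y":0,"z":0,"spin":0,"claw":0}])

```text
time_s: 12.8
ee_pos: [0.5382, 0.0971, 0.013]
eef_rot: [-3.141, -0.0, -3.011]
force: [-1.0, -4.2, 7.1]
grip_width: 0.0002
grip_force: 2.7
```

send_rows(targets=[{"x":0,"y":0,"z":-0.004,"spin":0,"claw":0},{"x":0,"y":0,"z":0,"spin":0,"claw":0}])

```text
time_s: 13.0
ee_pos: [0.5382, 0.0971, 0.0125]
eef_rot: [-3.141, 0.0, -3.011]
force: [-1.6, -4.1, 8.3]
grip_width: 0.0006
grip_force: 3.8
```

send_rows(targets=[{"x":0,"y":0,"z":-0.004,"spin":0,"claw":0},{"x":0,"y":0,"z":0,"spin":0,"claw":0}])

```text
time_s: 13.2
ee_pos: [0.5384, 0.0971, 0.0124]
eef_rot: [-3.141, 0.0, -3.011]
force: [-6.0, -4.8, 15.7]
grip_width: 0.0003
grip_force: 8.0
```

send_rows(targets=[{"x":0,"y":0,"z":0.02,"spin":0,"claw":0},{"x":0,"y":0,"z":0.03,"spin":0,"claw":0},{"x":0,"y":0,"z":0.05,"spin":0,"claw":0},{"x":0,"y":0,"z":0,"spin":0,"claw":0},{"x":0,"y":0,"z":0,"spin":0,"claw":0},{"x":0,"y":0,"z":-0.03,"spin":0,"claw":0},{"x":0,"y":0,"z":-0.018,"spin":0,"claw":0},{"x":0,"y":0,"z":-0.005,"spin":0,"claw":0},{"x":0,"y":0,"z":0,"spin":0,"claw":0}])

```text
time_s: 14.1
ee_pos: [0.5377, 0.098, 0.0203]
eef_rot: [3.142, -0.001, -3.011]
force: [-1.5, 1.0, 1.2]
grip_width: 0.0005
grip_force: 0.9
```

```bash
python3 avg.py
```

```text
14.4 [-0.96 -0.2   0.98] [0.53799 0.09798 0.02076]
```

Key 2 hit its bottom stop at 15.7 N. The recheck now touches it at a reading of about .0205, the raised height. I'll retreat and hand in.

send_rows(targets=[{"x":0,"y":0,"z":0.1,"spin":0,"claw":0},{"x":0,"y":0,"z":0.15,"spin":0,"claw":0},{"x":0,"y":0,"z":0.15,"spin":0,"claw":0},{"x":0,"y":0,"z":0,"spin":0,"claw":0},{"x":0,"y":0,"z":0,"spin":0,"claw":0},{"x":0,"y":0,"z":0,"spin":0,"claw":0}])

```text
time_s: 15.0
ee_pos: [0.5375, 0.0979, 0.0996]
eef_rot: [3.142, -0.002, -3.011]
force: [0.5, -0.9, 0.0]
grip_width: 0.0008
grip_force: 0.0
```

```bash
python3 -c "
from station import *
print(get_obs()['force'],get_obs()['ee_pos']); print(hand_in())"
```

```text
[ 0.49362601 -0.90984823  0.02627716] [0.53750137 0.09789919 0.0996202 ]
the job is handed in; nothing more can be done
None
```

I tapped all four keys in order, found the second key from the knob latched, and pressed it to its stop; a light re-tap met it at raised height, and I handed the job in at about 15 s (no verdict was returned).

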